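# Crosswise riser on a floating optics stage

### The arm

A 6-joint arm with a two-finger parallel gripper is mounted at the origin on the work surface. World frame = base frame: x ahead of the robot, y to its left, z up, the work surface at z = 0. Lengths are in m, angles in rad, forces in N, time in s.
With the tool pointing down it reaches from about 0.3 to 0.775 m from the base axis. Payload 14.6 kg.
Tool frame: the origin (TCP) lies on the centre line of the jaws, within the pads' length; the fingertips stand 14 mm ahead of it and the grasp point (between the pads) lies 5 mm behind it; x points along the fingers, y is the direction in which the jaws open and shut, and the axes are right-handed (so a half turn about x gives the same grasp; the last joint's range is limited). The gripper opens to 94 mm and grips with 3 to 60 N. Pads are 16 mm wide; open, the fingers measure 119 mm over their backs; the gripper's body (75 mm by 177 mm) begins 78 mm behind the grasp point.
Start: joints at [-1.3, 0.3, 1.521, -0, 1.321, -0.067], TCP at [0.182, -0.519, 0.186] pointing down, gripper open.
Joint ranges: [-3.03, 3.03], [-0.79, 2.21], [0.23, 2.52], [-1.04, 4.18], [0, 3.07], [-2.55, 2.55]. Speed limits (rad/s): [2.22, 2.22, 2.57, 3.14, 3.14, 3.14].

### API

Orientations are given as [roll, pitch, yaw] about the fixed x, y, z axes, in that order (R = Rz(yaw) Ry(pitch) Rx(roll)).
In Python, from station import * gives the robot as it stands. The module is installed in compiled form; this text tells all that it offers.
- The arm moves only by the shell command python3 -m handwheel 'ROWS' [FORCE]. ROWS is JSON, a list of rows, each a list of 3 entries, a list of its own where there are three numbers: the shift along the tool's x, y, z in mm, then the turn about the tool's x in rad, then the gripper command: -1 is fully open, 1 is shut, values between are in proportion. In form: [[[dx, dy, dz], spin, gripper], ...]. A call has exactly 5 rows; each row is the pose to reach, as a shift and turn from the pose measured when the call began, along the tool's axes at that moment; what a row does not reach only later rows make up. A row lasts 1/10 s, in which the tool goes at most 50 mm and 8.59 degrees, less where a joint would pass 70% of its speed; a pose out of reach is approached as far as the arm can. A call with a gripper value outside its range is refused whole. The fingers move at their own pace and stop on an object; FORCE is the grip in N (left out, the last holds). Time passes only in rows, so rows that repeat a pose let the fingers close, or fill a call up. It gives the time, the measured TCP pose, the force and the opening at its end, in the units of the state.
- get_obs(): the state, without advancing time (a new reading comes with each control period).
- camera(name): name is "side" or "top" or "wrist"; returns (picture, depth): 400x640x3 uint8, blue, green, red; 400x640 float32, m along the optical axis (not along the pixel's ray), 0 where there is no reading.
- camera_info(name): a dict with "fx", "fy", "cx", "cy" (pixels), "k1" (the pictures are not rectified: a ray, as slopes to the right and down, at radius r is drawn at 1 + k1 r^2 times it, then the intrinsics apply), "extrinsics" (4x4, takes a point from camera to world coordinates). Camera axes: x right, y down, z forward; pixel columns grow to the right and rows downward; lengths in m; the calibration is good to about 2 mm. A picture is of the moment at which its call begins: read the wrist's pose just before it. camera_info takes no time and is no camera call; for the wrist camera it gives the pose at the moment of the call.
- hand_in(): hands the job in, once; it reports no verdict.
The state is a dict: "time_s": time; "qpos": joint angles; "joint_vel": joint speeds; "tau": joint torques, N m; "ee_pos": TCP position; "eef_rot": TCP orientation; "force": force on the tool from outside, world axes, zero at the start; "moment": the same for the moment, N m; "grip_width": finger opening in m.
Only numpy, scipy, OpenCV 4.12 (cv2) and the standard library are available. Lean on these libraries where they do the work, as an engineer would, in place of code of your own. Each camera call takes 0.05 s, during which the arm holds its last target. There are 200 camera calls.

### The job

Build a square riser from the four loose aluminium slats on the sloping rack, set on the two rails of the spring-floated stage. First lay the two broad slats across the rails, one flush with each end of the rails; then lay the two narrow slats across the broad ones, directly above the rails, so that the corners line up all round. The stage height is whatever it was last left at, so feel for contact: set every slat down gently, without dropping it or pressing the stage down hard, and leave the other things on the table where they are.

Things in the scene. Friction and masses are not known exactly. Their poses are not given: they have to be found in the camera images.
- broad_a: Broad aluminium slat, 130 mm long (own x), 30 mm wide (own y), 16 mm thick (own z), 170 g give or take 30 percent. Origin at the middle of the solid. It starts in one of the rack's four places, lying along the 25 degree slope: x points up the slope, z square out of it. At least 30 mm of air to its neighbours, and air below its middle.
- broad_b: The other broad slat, the same as broad_a: 130 x 30 x 16 mm, origin in its middle; the two are interchangeable.
- narrow_a: Narrow aluminium slat, 130 mm long (own x), 20 mm wide (own y), 16 mm thick (own z), 113 g give or take 30 percent. Origin at the middle of the solid. It starts in one of the rack's four places, lying along the 25 degree slope: x points up the slope, z square out of it. At least 30 mm of air to its neighbours, and air below its middle.
- narrow_b: The other narrow slat, the same as narrow_a: 130 x 20 x 16 mm, origin in its middle; the two are interchangeable.
- rack: Fixed dark steel rack, 236 mm wide (own y), origin on the table under its middle, sloping up at 25 degrees along own +x, away from the robot. Slat centres: x = 0, z = 85 mm, y = -90, -30, 30, 90 mm, in any order. Slats rest on 14 mm crossbars 42 mm either side of their middle, against a lip at the low end up to 3 mm under their top face: lift them square to the slope.
- stage: Base of the height-adjustable stage, fixed, 130 x 130 mm, origin on the table under the stage's centre. Above it a black 150 x 150 mm deck, always level and square to the base, carries two aluminium rails along own x. Deck height is not reported: rail tops are 91 to 121 mm above the table. The deck floats on springs (about 2.5 N per mm), sinking a millimetre or two under the slats.
- rail_foot (a point): Point on the table plumb below the middle of one rail, at own x = 0, y = +55 mm of the stage (axes as the stage's); the other rail is at y = -55 mm. Each rail is 130 mm long along x, 20 mm wide, 16 mm high. In the finished riser a narrow slat's centre is plumb above each rail's middle, its length along the stage's x.
- rail_end (a point): Point on the table plumb below where one broad slat's centre belongs, at own x = +50 mm, y = 0 of the stage (axes as the stage's), which makes it flush with the rail ends; the other broad slat belongs at x = -50 mm. Broad slats lie along the stage's y.
- lens_post: Bystander, to be left where it is: a small round lens on a steel post, about 110 mm tall, between rack and stage on the far side. Origin on its underside.
- tape_measure: Bystander, to be left where it is: a yellow tape measure, 70 x 35 x 62 mm, between rack and stage on the robot's side. Origin on its underside.
- multimeter: Bystander, to be left where it is: an orange multimeter, 150 x 75 x 34 mm, at the left. Origin on its underside.
- notebook: Bystander, to be left where it is: a white notebook, 200 x 150 x 12 mm, at the right. Origin on its underside.
- driver: Bystander, to be left where it is: a screwdriver, 180 mm long, near right, lying askew. Origin on its underside.
- post_holder: Bystander, to be left where it is: a black post holder, 50 mm across, 55 mm tall, between rack and stage. Origin on its underside.
Mind the look-alikes: they are no part of the job. What is shaped like the narrow_a but pink or turquoise is not meant.

How it is judged:
By the outcome, as a careful person would: the job done as asked, in the order asked, and still so for the second after the job is handed in, with the robot touching nothing.
It also fails if it takes over 72 s, if anything falls off the work surface, if the arm or the gripper's body presses on something with over 40 N, if the wrist force passes 120 N, or if a joint passes its speed limit or range.

## Working session

There is one attempt and no reset: what is moved stays moved. The work goes in short steps, Python scripts to look and compute and a shell command to move; the robot and the scene stay as the last step left them, time stands still between calls to the robot, and variables do not carry over. Pictures are saved under pics/ and viewed, about 8 in all and at most 12, crops included, and the job is handed in when it is done.

```bash
mkdir -p pics
python3 - <<'E'
from station import *
import cv2,numpy as np
print(get_obs())
for n in("top","side"):
    im,d=camera(n); cv2.imwrite(f"pics/{n}0.png",im); np.save(f"{n}0.npy",d)
    ci=camera_info(n); print(n,{k:(np.round(v,4).tolist()) for k,v in ci.items()})
    print(d.min(),d.max(),(d==0).mean())
E
```

```text
{'time_s': 0.0, 'qpos': array([-1.29960125e+00,  3.00478661e-01,  1.52156380e+00,  2.94685353e-06,
        1.32066905e+00, -6.66174184e-02]), 'joint_vel': array([-0.00066052, -0.00114565, -0.00043963,  0.00218674, -0.00085531,
        0.00119051]), 'tau': array([ 6.62401508e-04, -5.31803763e+01, -3.52739775e+01,  7.08385091e-02,
        2.43275869e-02, -9.21829610e-05]), 'ee_pos': array([ 0.18219977, -0.51865849,  0.1850895 ]), 'eef_rot': array([-1.63996485,  1.56967747,  1.83943956]), 'force': array([0.83954166, 0.07703181, 0.11751753]), 'moment': array([ 0.00253468, -0.02479462,  0.01017703]), 'grip_width': 0.09388619367090699}
top {'fx': 502.6875, 'fy': 502.6875, 'cx': 324.9388, 'cy': 192.8515, 'k1': -0.0838, 'extrinsics': [[0.0056, -0.9871, 0.16, 0.2782], [-1.0, -0.0066, -0.0056, -0.0047], [0.0066, -0.16, -0.9871, 1.435], [0.0, 0.0, 0.0, 1.0]]}
0.0 2.3518212 0.00387890625
side {'fx': 418.9737, 'fy': 418.9737, 'cx': 313.8931, 'cy': 195.4664, 'k1': -0.0318, 'extrinsics': [[0.9422, -0.2348, 0.2392, 0.1673], [-0.3351, -0.6396, 0.6919, -1.0921], [-0.0094, -0.732, -0.6812, 1.1069], [0.0, 0.0, 0.0, 1.0]]}
0.0 3.997978 0.0040625
```

View pics/top0.png

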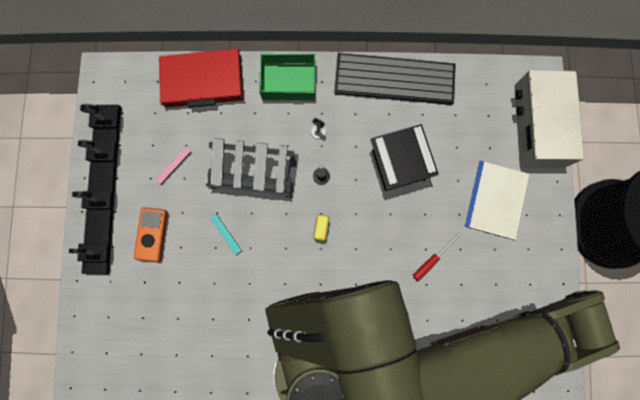

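View pics/side0.png

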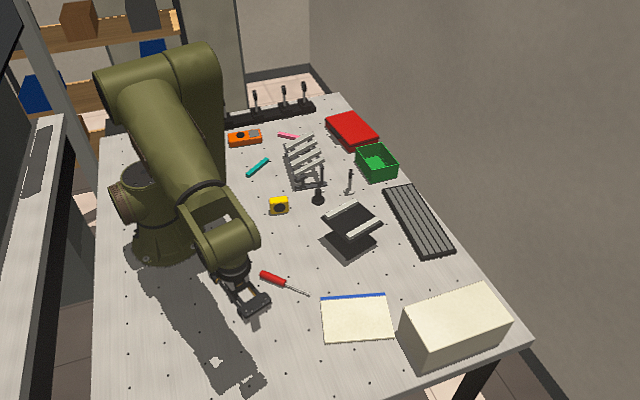

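```bash
cat > h.py <<'E'
from station import *
import cv2,numpy as np
from scipy.spatial.transform import Rotation as R
def cloud(d,ci):
    h,w=d.shape; v,u=np.mgrid[:h,:w]
    K=np.array([[ci["fx"],0,ci["cx"]],[0,ci["fy"],ci["cy"]],[0,0,1.]])
    p=cv2.undistortPoints(np.stack([u,v],-1).reshape(-1,1,2).astype(np.float64),K,np.array([ci["k1"],0,0,0,0.])).reshape(h,w,2)
    P=np.dstack([p*d[...,None],d]); E=np.array(ci["extrinsics"])
    W=P@E[:3,:3].T+E[:3,3]; W[d==0]=np.nan
    return W
def project(P,ci):
    E=np.array(ci["extrinsics"]); q=(np.atleast_2d(P)-E[:3,3])@E[:3,:3]
    s=q[:,:2]/q[:,2:]; s=s*(1+ci["k1"]*(s**2).sum(1,keepdims=True))
    return s*[ci["fx"],ci["fy"]]+[ci["cx"],ci["cy"]]
def rect(pts):
    (c,s,a)=cv2.minAreaRect(pts.astype(np.float32)*1000)
    if s[0]<s[1]: s=s[::-1]; a-=90
    return np.round(c,1),np.round(s,1),round((a+90)%180-90,1)
E
python3 - <<'E'
from h import *
for n in("top","side"):
    im=cv2.imread(f"pics/{n}0.png"); W=cloud(np.load(f"{n}0.npy"),camera_info(n))
    g=im.min(2).astype(int); sat=im.max(2).astype(int)-g
    m=(W[...,2]>.055)&(W[...,2]<.15)&(W[...,0]>.4)&(W[...,0]<.85)&(abs(W[...,1])<.4)&(g>(110 if n=="top" else 120))&(sat<40)
    k,l,st,ce=cv2.connectedComponentsWithStats(m.astype(np.uint8),connectivity=4)
    print(n)
    for i in range(1,k):
        if st[i,4]>40:
            p=W[l==i]; A=np.c_[p[:,:2],np.ones(len(p))]; f=np.linalg.lstsq(A,p[:,2],rcond=None)[0]
            print(ce[i].round(),st[i,4],"c,size,ang",*rect(p[:,:2]),"z",np.percentile(p[:,2],[5,50,95]).round(4),"slope",f[:2].round(2))
    print("table z",np.nanmedian(W[(W[...,0]>.3)&(W[...,0]<.7)&(abs(W[...,1])<.5)&(abs(W[...,2])<.01)][:,2]))
im=cv2.imread("pics/top0.png"); a=cv2.resize(im[120:210,195:450],None,fx=3,fy=3,interpolation=cv2.INTER_CUBIC); cv2.imwrite("pics/crop.png",a)
E
```

```text
top
[424. 149.] 368 c,size,ang [ 616.8 -282.2] [134.1  27.2] 16.5 z [0.1071 0.1192 0.1238] slope [-0.1   0.27]
[386. 160.] 397 c,size,ang [ 583.2 -176.5] [131.9  26.1] 16.7 z [0.1043 0.1194 0.1244] slope [-0.1   0.36]
[217. 162.] 513 c,size,ang [582.5 290.3] [122.1  43.5] -6.4 z [0.0665 0.0925 0.1174] slope [ 0.45 -0.13]
[238. 163.] 349 c,size,ang [575.3 228.3] [121.7  27.2] -5.5 z [0.0652 0.0938 0.1182] slope [ 0.44 -0.12]
[260. 166.] 530 c,size,ang [570.6 168.2] [124.7  37.2] -5.5 z [0.0664 0.0933 0.1171] slope [ 0.44 -0.12]
[281. 168.] 368 c,size,ang [563.9 114.6] [124.1  30.9] -5.8 z [0.067  0.0922 0.1168] slope [ 0.45 -0.02]
table z 0.0002990887384040075
side
[299. 139.] 139 c,size,ang [579.4 286. ] [116.7  37.2] -6.5 z [0.0688 0.0924 0.1169] slope [ 0.45 -0.12]
[301. 147.] 105 c,size,ang [573.7 227.6] [119.8  28.2] -7.6 z [0.0668 0.0916 0.1177] slope [ 0.45 -0.26]
[305. 156.] 158 c,size,ang [568.3 166.1] [121.1  36.2] -6.3 z [0.0671 0.0928 0.1157] slope [ 0.45 -0.12]
[308. 165.] 113 c,size,ang [561.1 109.6] [113.   26.8] -2.9 z [0.0685 0.0927 0.1189] slope [ 0.45 -0.23]
[341. 207.] 169 c,size,ang [ 580.7 -174.1] [128.1  24.4] 17.1 z [0.1151 0.1191 0.1225] slope [ 0.03 -0.1 ]
[362. 227.] 185 c,size,ang [ 612.5 -278.6] [130.4  22.2] 16.1 z [0.1156 0.119  0.1231] slope [ 0.02 -0.06]
table z -0.0005008439902378647
```

View pics/crop.png

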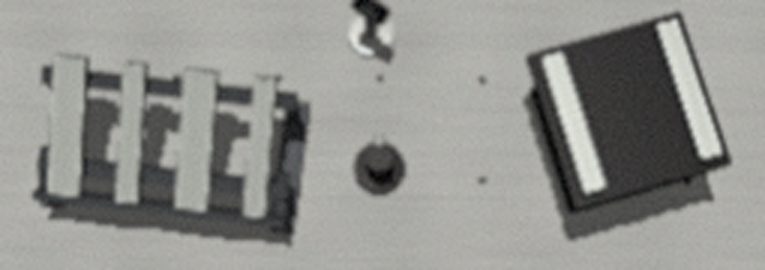

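```bash
cat >> h.py <<'E'
def go(xyz,psi=None):
    "target TCP (m) and jaw direction (deg, mod 180) -> tool shift mm, spin"
    o=get_obs(); M=R.from_euler("xyz",o["eef_rot"]).as_matrix()
    cur=np.degrees(np.arctan2(M[1,1],M[0,1])); d=(np.array(xyz)-o["ee_pos"])@M*1000
    sp=0 if psi is None else -((psi-cur+90)%180-90)
    print("t %.2f pos %s psi %.1f q6 %.2f F %s w %.1f | shift %s spin %.3f (tilt %.2f deg)"%(o["time_s"],(o["ee_pos"]*1000).round(1),cur,o["qpos"][5],o["force"].round(1),o["grip_width"]*1000,d.round(1),np.radians(sp),np.degrees(np.arccos(-M[2,0]))))
E
python3 - <<'E'
from h import *
go([.56,-.21,.36],84)
go([.56,-.21,.36],16.5)
o=get_obs(); M=R.from_euler("xyz",o["eef_rot"]).as_matrix(); ci=camera_info("wrist"); E=np.array(ci["extrinsics"])
print("cam in tool",((E[:3,3]-o["ee_pos"])@M).round(3),(M.T@E[:3,:3]).round(3).tolist(),ci["fx"],ci["k1"])
E
```

```text
t 0.10 pos [ 182.2 -518.7  185.1] psi -70.6 q6 -0.07 F [-0.3  0.5 -1.1] w 93.9 | shift [-174.7 -166.2 -458.8] spin 0.443 (tilt 0.06 deg)
t 0.10 pos [ 182.2 -518.7  185.1] psi -70.6 q6 -0.07 F [-0.3  0.5 -1.1] w 93.9 | shift [-174.7 -166.2 -458.8] spin -1.521 (tilt 0.06 deg)
cam in tool [-0.199 -0.    -0.083] [[-0.001, -0.283, 0.959], [1.0, -0.0, 0.0], [0.0, 0.959, 0.283]] 299.72175005650263 -0.005674193108173751
```

```bash
python3 -m handwheel '[[[-65,-40,-100],-0.15,-0.06],[[-65,-195,-494],-1.52,-0.06],[[-65,-195,-494],-1.52,-0.06],[[-65,-195,-494],-1.52,-0.06],[[-65,-195,-494],-1.52,-0.06]]' 10
python3 -c "
from h import *
go([.583,-.171,.25],16.5)"
```

```text
time_s: 0.6
ee_pos: [0.3664, -0.3585, 0.2273]
eef_rot: [-2.31, 1.57, 1.925]
force: [0.5, -1.1, -0.0]
grip_width: 0.0575
t 0.60 pos [ 366.4 -358.5  227.3] psi -27.3 q6 -0.37 F [ 0.5 -1.1 -0. ] w 57.5 | shift [ -22.6  106.3 -266.1] spin -0.765 (tilt 0.07 deg)
```

```bash
python3 -m handwheel '[[[-22,106,-266],-0.765,-0.06],[[-22,106,-266],-0.765,-0.06],[[-22,106,-266],-0.765,-0.06],[[-22,106,-266],-0.765,-0.06],[[-22,106,-266],-0.765,-0.06]]'
python3 -m handwheel '[[[-2,10,-25],0,-0.06],[[-2,10,-25],0,-0.06],[[-2,10,-25],0,-0.06],[[-2,10,-25],0,-0.06],[[-2,10,-25],0,-0.06]]'
python3 - <<'E'
from h import *
go([.583,-.171,.25],16.5)
ci=camera_info("wrist"); im,d=camera("wrist"); cv2.imwrite("pics/w1.png",im); np.save("w1.npy",d)
W=cloud(d,ci); g=im.min(2).astype(int)
m=(W[...,2]>.085)&(W[...,2]<.15)&(g>110)&(W[...,0]>.4)&(abs(W[...,1]+.23)<.2)
k,l,st,ce=cv2.connectedComponentsWithStats(m.astype(np.uint8),connectivity=4)
for i in range(1,k):
    if st[i,4]>150:
        p=W[l==i]; print(ce[i].round(),st[i,4],*rect(p[:,:2]),np.percentile(p[:,2],[5,50,95]).round(4))
E
```

```text
time_s: 1.1
ee_pos: [0.5545, -0.1948, 0.2464]
eef_rot: [-2.83, 1.569, 2.155]
force: [1.2, -1.7, -0.1]
grip_width: 0.05
time_s: 1.6
ee_pos: [0.5569, -0.1691, 0.2484]
eef_rot: [-2.805, 1.569, 2.179]
force: [-0.2, -0.9, 0.2]
grip_width: 0.0502
t 1.60 pos [ 556.9 -169.1  248.4] psi 15.6 q6 -0.63 F [-0.2 -0.9  0.2] w 50.2 | shift [-1.6 24.6  8.9] spin -0.016 (tilt 0.08 deg)
[379. 196.] 624 [ 626.6 -162.7] [45.8 25.9] 17.0 [0.1041 0.1194 0.1206]
[327. 282.] 1057 [ 597.3 -283.5] [96.8 20.6] 16.6 [0.1183 0.1195 0.1206]
```

View pics/w1.png

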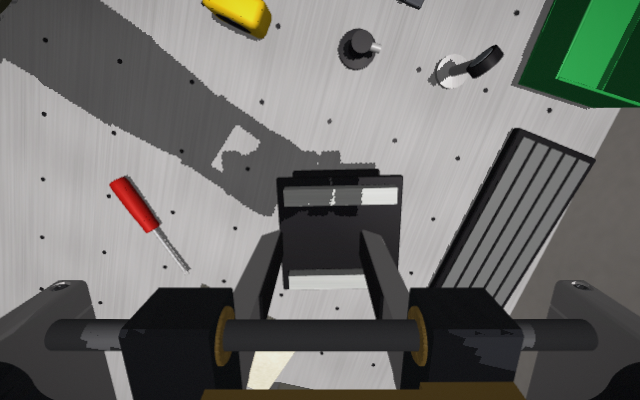

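Run:
```python
from h import *
def fit(W,tag):
    m=(W[...,2]>.1135)&(W[...,2]<.127)&(W[...,0]>.48)&(W[...,0]<.72)&(W[...,1]>-.36)&(W[...,1]<-.1)
    k,l,st,ce=cv2.connectedComponentsWithStats(m.astype(np.uint8),connectivity=4)
    for i in range(1,k):
        if st[i,4]>100:
            p=W[l==i]; print(tag,ce[i].round(),st[i,4],*rect(p[:,:2]),np.percentile(p[:,2],[5,50,95]).round(4))
    p=W[(W[...,2]>.095)&(W[...,2]<.127)&(W[...,0]>.48)&(W[...,0]<.72)&(W[...,1]>-.36)&(W[...,1]<-.1)]
    print("deck",*rect(p[:,:2]))
fit(cloud(np.load("w1.npy"),camera_info("wrist")),"wrist")
for n in("top","side"): fit(cloud(np.load(n+"0.npy"),camera_info(n)),n)
go([.50,.2,.25],84)
```

```text
wrist [340. 196.] 2036 [ 581.1 -173.3] [129.8  20.6] 16.9 [0.1174 0.1194 0.1206]
wrist [327. 280.] 1254 [ 597.  -283.2] [97.3 21.3] 16.6 [0.1152 0.1193 0.1206]
deck [ 596.7 -224.8] [150.6 148.5] 17.0
top [424. 149.] 363 [ 612.9 -279.7] [128.   22.1] 17.6 [0.1148 0.1194 0.1238]
top [385. 160.] 366 [ 582.4 -174. ] [130.6  21.2] 16.8 [0.1148 0.1197 0.1243]
deck [ 598.7 -227.1] [152.2 150.3] -73.1
side [340. 208.] 190 [ 579.3 -174.5] [130.9  24.4] 17.1 [0.1146 0.1187 0.1224]
side [362. 227.] 216 [ 612.3 -279.2] [131.2  23.4] 16.7 [0.1143 0.1187 0.123 ]
deck [ 595.9 -228.5] [151.5 151.3] -72.9
t 1.65 pos [ 557.  -168.9  248.5] psi 15.6 q6 -0.63 F [ 0.2 -0.9  0.2] w 49.7 | shift [  -1.1   44.1 -370.7] spin -1.194 (tilt 0.08 deg)
```

```bash
python3 -m handwheel '[[[-1,44,-371],-1.19,-0.06],[[-1,44,-371],-1.19,-0.06],[[-1,44,-371],-1.19,-0.06],[[-1,44,-371],-1.19,-0.06],[[-1,44,-371],-1.19,-0.06]]'
python3 -c "
from h import *
go([.50,.2,.25],84)"
```

```text
time_s: 2.15
ee_pos: [0.5181, 0.0802, 0.2497]
eef_rot: [2.411, 1.569, 1.868]
force: [0.7, -0.5, 0.8]
grip_width: 0.05
t 2.15 pos [518.1  80.2 249.7] psi 58.9 q6 -0.95 F [ 0.7 -0.5  0.8] w 50.0 | shift [ -0.2  93.2 -77.4] spin -0.438 (tilt 0.08 deg)
```

```bash
python3 -m handwheel '[[[0,93,-77],-0.44,-0.06],[[0,93,-77],-0.44,-0.06],[[0,93,-77],-0.44,-0.06],[[0,93,-77],-0.44,-0.06],[[0,93,-77],-0.44,-0.06]]'
python3 - <<'E'
from h import *
go([.50,.2,.25],84)
ci=camera_info("wrist"); im,d=camera("wrist"); cv2.imwrite("pics/w2.png",im); np.save("w2.npy",d)
W=cloud(d,ci)
def fit(W,tag):
    # slope frame: plane through (573,200) yaw -6
    best=None
    yaw=np.radians(-6); xh=np.array([np.cos(yaw),np.sin(yaw)]); yh=np.array([-xh[1],xh[0]])
    q=W[...,:2]-[.573,.2]; lx=q@xh; ly=q@yh; h=W[...,2]-.0923-np.tan(np.radians(25))*(lx+.0034)
    h=h*np.cos(np.radians(25))
    m=(abs(h)<.006)&(abs(lx)<.085)&(abs(ly)<.125)
    m=cv2.morphologyEx(m.astype(np.uint8),cv2.MORPH_OPEN,np.ones((3,3)) if tag=="wrist" else np.ones((1,1)))
    k,l,st,ce=cv2.connectedComponentsWithStats(m,connectivity=4)
    for i in range(1,k):
        if st[i,4]>80:
            p=W[l==i]; A=np.c_[p[:,:2],np.ones(len(p))]; f=np.linalg.lstsq(A,p[:,2],rcond=None)[0]
            c,s,a=rect(p[:,:2]); print(tag,ce[i].round(),st[i,4],c,s,a,"z@c",(f[0]*c[0]+f[1]*c[1]+1000*f[2]).round(1),"slope",f[:2].round(2))
fit(W,"wrist")
for n in("top","side"): fit(cloud(np.load(n+"0.npy"),camera_info(n)),n)
E
```

```text
time_s: 2.65
ee_pos: [0.5004, 0.199, 0.2498]
eef_rot: [2.011, 1.57, 1.906]
force: [0.2, -0.9, -0.4]
grip_width: 0.0497
t 2.65 pos [500.4 199.  249.8] psi 83.9 q6 -1.16 F [ 0.2 -0.9 -0.4] w 49.7 | shift [-0.2  1.  -0.5] spin -0.001 (tilt 0.06 deg)
wrist [331. 223.] 7964 [566.6 198. ] [235.  125.4] 84.0 z@c 90.8 slope [ 0.48 -0.05]
top [247. 167.] 1858 [568.4 195.7] [213.2 127.3] 84.8 z@c 91.2 slope [ 0.47 -0.05]
side [302. 153.] 681 [565.8 197.5] [241.1 125.6] 84.2 z@c 89.8 slope [ 0.47 -0.05]
```

View pics/w2.png

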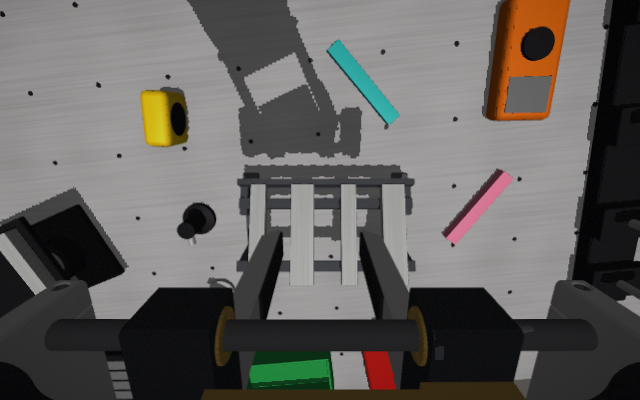

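Run:
```python
from h import *
im=cv2.imread("pics/w2.png"); W=cloud(np.load("w2.npy"),camera_info("wrist")); g=im.min(2)
yaw=np.radians(-6); xh=np.array([np.cos(yaw),np.sin(yaw)]); yh=np.array([-xh[1],xh[0]])
q=W[...,:2]-[.573,.2]; lx=q@xh; ly=q@yh; h=(W[...,2]-.0923-np.tan(np.radians(25))*(lx+.0034))*np.cos(np.radians(25))
m=((abs(h)<.006)&(abs(lx)<.085)&(abs(ly)<.125)&(g>110)).astype(np.uint8)
k,l,st,ce=cv2.connectedComponentsWithStats(m,connectivity=4)
for i in range(1,k):
    if st[i,4]>80:
        p=W[l==i]; A=np.c_[p[:,:2],np.ones(len(p))]; f=np.linalg.lstsq(A,p[:,2],rcond=None)[0]
        c,s,a=rect(p[:,:2]); print(ce[i].round(),st[i,4],c,s,a,"z@c",(f[0]*c[0]+f[1]*c[1]+1000*f[2]).round(1),"slope",f[:2].round(2), "lx %.1f ly %.1f"%(((c/1000-[.573,.2])@xh)*1000,((c/1000-[.573,.2])@yh)*1000), "lx range",(np.percentile(lx[l==i],[.5,99.5])*1000).round(1))
```

```text
[256. 215.] 917 [545.7 110.4] [88.4 19.6] -6.2 z@c 85.6 slope [ 0.47 -0.05] lx -17.8 ly -92.0 lx range [-61.7  23.5]
[302. 235.] 2396 [566.9 166.6] [118.7  29.9] -5.9 z@c 92.7 slope [ 0.46 -0.06] lx -2.6 ly -33.9 lx range [-61.6  55.7]
[348. 234.] 1524 [572.6 227. ] [117.3  19.6] -6.7 z@c 92.5 slope [ 0.47 -0.05] lx -3.2 ly 26.8 lx range [-61.4  54.1]
[395. 226.] 1860 [578.7 286.1] [116.6  30.3] -5.8 z@c 92.4 slope [ 0.47 -0.05] lx -3.3 ly 86.2 lx range [-61.4  52.2]
```

```bash
python3 -c "
from h import *
go([.570,.167,.080],84)"
```

```text
t 2.70 pos [500.5 198.5 249.8] psi 83.9 q6 -1.16 F [-0.4 -0.3  0.3] w 50.1 | shift [169.7 -24.1  72.5] spin -0.002 (tilt 0.06 deg)
```

```bash
python3 -m handwheel '[[[10,-24,72],0,-0.06],[[20,-24,72],0,-0.06],[[60,-24,72],0,-0.06],[[100,-24,72],0,-0.06],[[110,-24,72],0,-0.06]]' 10
python3 -c "
from h import *
go([.570,.167,.080],84)"
```

```text
time_s: 3.2
ee_pos: [0.5681, 0.1648, 0.1357]
eef_rot: [-2.961, 1.564, -3.072]
force: [0.2, 0.3, 0.1]
grip_width: 0.0496
t 3.20 pos [568.1 164.8 135.7] psi 83.6 q6 -1.24 F [0.2 0.3 0.1] w 49.6 | shift [55.6  2.4  2. ] spin -0.006 (tilt 0.38 deg)
```

```bash
python3 -m handwheel '[[[30,2,2],0,-0.06],[[50,2,2],0,-0.06],[[56,2,2],0,-0.06],[[56,2,2],0,-0.06],[[56,2,2],0,-0.06]]' 10
python3 -c "
from h import *
go([.570,.167,.080],84)"
```

```text
time_s: 3.7
ee_pos: [0.5709, 0.1665, 0.0816]
eef_rot: [-3.05, 1.567, 3.121]
force: [0.1, 0.3, 0.3]
grip_width: 0.0499
t 3.70 pos [570.9 166.5  81.6] psi 83.6 q6 -1.24 F [0.1 0.3 0.3] w 49.9 | shift [ 1.6  0.4 -0.9] spin -0.007 (tilt 0.24 deg)
```

```bash
python3 -m handwheel '[[[1,0,0],0,1],[[1,0,0],0,1],[[1,0,0],0,1],[[1,0,0],0,1],[[1,0,0],0,1]]' 12
python3 -m handwheel '[[[-5,0,-2.3],0,1],[[-14,0,-6.5],0,1],[[-27,0,-12.6],0,1],[[-45,0,-21],0,1],[[-90,0,-30],0,1]]'
python3 -c "
from h import *
go([.5491,-.2411,.250],16.9)"
```

```text
time_s: 4.2
ee_pos: [0.5709, 0.1665, 0.0806]
eef_rot: [-3.056, 1.567, 3.116]
force: [0.1, -0.9, 0.8]
grip_width: 0.0134
time_s: 4.7
ee_pos: [0.5394, 0.1696, 0.1698]
eef_rot: [-2.911, 1.562, -3.023]
force: [1.0, -0.5, 1.1]
grip_width: 0.0003
t 4.70 pos [539.4 169.6 169.8] psi 83.6 q6 -1.22 F [ 1.  -0.5  1.1] w 0.3 | shift [ -79.9 -407.2   54.7] spin 1.164 (tilt 0.52 deg)
```

Run:
```python
from h import *
a=camera("side")[0][100:220,230:390]; b=camera("top")[0][110:220,190:340]; w=camera("wrist")[0]
cv2.imwrite("pics/c3.png",np.vstack([np.hstack([cv2.resize(a,(400,300)),cv2.resize(b,(400,300))]),cv2.resize(w[150:350],(800,250))]))
```

```text
(no output)
```

View pics/c3.png

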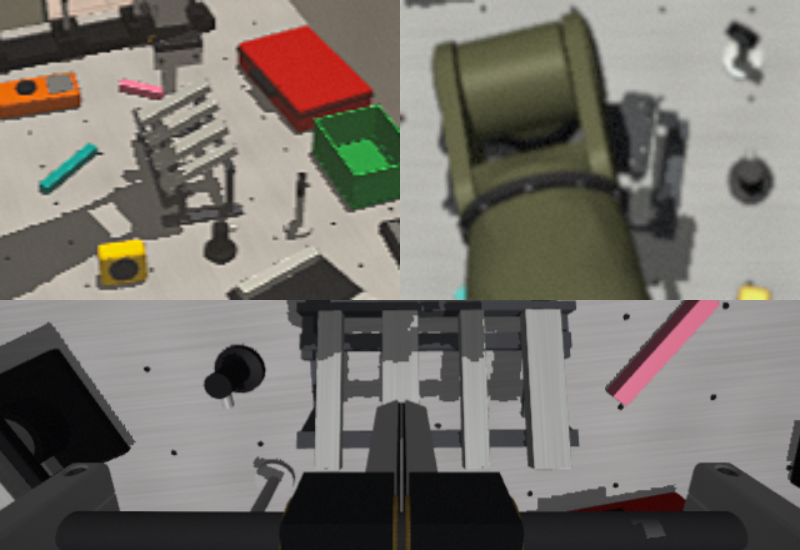

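Run:
```python
from h import *
o=get_obs(); M=R.from_euler("xyz",o["eef_rot"]).as_matrix(); print(o["ee_pos"],o["grip_width"])
for n in("wrist","side","top"):
    ci=camera_info(n); im,d=camera(n); W=cloud(d,ci); T=(W-o["ee_pos"])@M
    m=(abs(T[...,1])<.03)&(abs(T[...,2])<.03)&(T[...,0]>-.1)&(T[...,0]<.06)
    p=T[m]*1000; h,e=np.histogram(p[:,0],np.arange(-100,61,10)); print(n,len(p),dict(zip(e[:-1].astype(int),h)), "tcp px",project(o["ee_pos"],ci).round())
    if n=="side": cv2.imwrite("pics/c4.png",cv2.resize(im[80:200,240:400],None,fx=4,fy=4))
    np.save(n+"4.npy",d); cv2.imwrite(f"pics/{n}4.png",im)
```

```text
[0.54212047 0.1703441  0.17468164] 0.0004437454189416317
wrist 2938 {np.int64(-100): np.int64(74), np.int64(-90): np.int64(505), np.int64(-80): np.int64(649), np.int64(-70): np.int64(506), np.int64(-60): np.int64(415), np.int64(-50): np.int64(336), np.int64(-40): np.int64(288), np.int64(-30): np.int64(160), np.int64(-20): np.int64(5), np.int64(-10): np.int64(0), np.int64(0): np.int64(0), np.int64(10): np.int64(0), np.int64(20): np.int64(0), np.int64(30): np.int64(0), np.int64(40): np.int64(0), np.int64(50): np.int64(0)} tcp px [[321. 231.]]
side 65 {np.int64(-100): np.int64(0), np.int64(-90): np.int64(0), np.int64(-80): np.int64(1), np.int64(-70): np.int64(9), np.int64(-60): np.int64(16), np.int64(-50): np.int64(14), np.int64(-40): np.int64(15), np.int64(-30): np.int64(7), np.int64(-20): np.int64(3), np.int64(-10): np.int64(0), np.int64(0): np.int64(0), np.int64(10): np.int64(0), np.int64(20): np.int64(0), np.int64(30): np.int64(0), np.int64(40): np.int64(0), np.int64(50): np.int64(0)} tcp px [[298. 140.]]
top 0 {np.int64(-100): np.int64(0), np.int64(-90): np.int64(0), np.int64(-80): np.int64(0), np.int64(-70): np.int64(0), np.int64(-60): np.int64(0), np.int64(-50): np.int64(0), np.int64(-40): np.int64(0), np.int64(-30): np.int64(0), np.int64(-20): np.int64(0), np.int64(-10): np.int64(0), np.int64(0): np.int64(0), np.int64(10): np.int64(0), np.int64(20): np.int64(0), np.int64(30): np.int64(0), np.int64(40): np.int64(0), np.int64(50): np.int64(0)} tcp px [[254. 169.]]
```

View pics/c4.png

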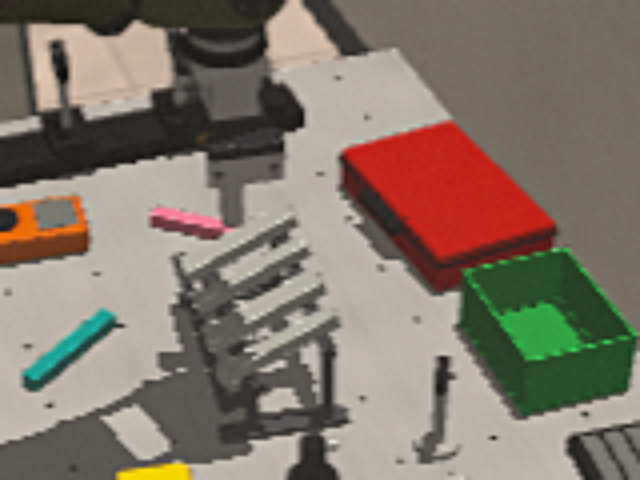

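Run:
```python
from h import *
o=get_obs(); M=R.from_euler("xyz",o["eef_rot"]).as_matrix(); ci=camera_info("wrist")
for f in("w1.npy","w2.npy","wrist4.npy"):
    W=cloud(np.load(f),ci); T=(W-o["ee_pos"])@M*1000
    m=(abs(T[...,1])<45)&(abs(T[...,2])<30)&(T[...,0]>-90)&(T[...,0]<25)
    for s in(-1,1):
        p=T[m&(np.sign(T[...,1])==s)]; p=p[np.argsort(-p[:,0])][:12]; print(f,s,len(p),p[::3].round(1).tolist())
W=cloud(np.load("side4.npy"),camera_info("side")); T=(W-o["ee_pos"])@M*1000
m=(abs(T[...,1])<30)&(abs(T[...,2])<30)&(T[...,0]>-90)&(T[...,0]<25); p=T[m];p=p[np.argsort(-p[:,0])]; print(p[:8].round(1).tolist(), p[:, :].mean(0))
```

```text
w1.npy -1 12 [[-19.1, -26.9, -9.6], [-19.9, -25.1, -2.9], [-20.2, -25.1, -0.2], [-20.7, -26.6, -9.6]]
w1.npy 1 12 [[-19.5, 25.0, -2.0], [-20.2, 24.9, -4.4], [-20.7, 26.5, -9.5], [-21.0, 27.7, -9.7]]
w2.npy -1 12 [[-18.7, -26.9, -9.4], [-20.3, -29.3, -9.4], [-20.5, -24.9, -4.6], [-20.8, -27.9, -9.6]]
w2.npy 1 12 [[-18.9, 26.8, -9.5], [-20.1, 24.9, -3.0], [-20.7, 28.4, -9.5], [-20.9, 25.3, -8.3]]
wrist4.npy -1 12 [[-19.1, -2.3, -9.6], [-20.3, -0.4, -8.0], [-21.0, -1.7, -8.3], [-21.8, -4.8, -9.3]]
wrist4.npy 1 12 [[-18.4, 2.9, -9.3], [-21.1, 2.2, -9.7], [-21.4, 0.3, -8.4], [-22.7, 2.8, -9.7]]
[[-21.9, -1.3, 5.5], [-22.7, -1.6, 1.6], [-23.4, 0.1, -9.6], [-29.5, -10.4, -3.8], [-30.2, -7.6, 8.3], [-30.3, -10.7, -7.7], [-33.2, -7.4, -10.8], [-33.3, -11.2, 3.8]] [-50.06045028  -8.26128541  -1.70112113]
```

```bash
cat >> h.py <<'E'
_go=go
def go(g,psi=None):
    "g = grasp point wanted (m); measured: grasp point is 38 mm behind the reported TCP (tips 19 mm behind)"
    _go([g[0],g[1],g[2]-.038],psi)
E
python3 -m handwheel '[[[0,0,0],0,-0.06],[[0,0,0],0,-0.06],[[0,0,0],0,-0.06],[[0,0,0],0,-0.06],[[0,0,0],0,-0.06]]' 12
python3 -c "
from h import *
go([.570,.167,.085],84)"
```

```text
time_s: 5.5
ee_pos: [0.541, 0.1698, 0.1702]
eef_rot: [-3.002, 1.566, -3.114]
force: [0.1, 0.1, 0.8]
grip_width: 0.037
t 5.50 pos [541.  169.8 170.2] psi 83.6 q6 -1.22 F [0.1 0.1 0.8] w 37.0 | shift [123.    0.6  29.7] spin -0.007 (tilt 0.29 deg)
```

```bash
python3 -m handwheel '[[[5,0.5,30],0,-0.06],[[35,0.5,30],0,-0.06],[[70,0.5,30],0,-0.06],[[105,0.5,30],-0.007,-0.06],[[118,0.5,30],-0.007,-0.06]]' 12
python3 -c "
from h import *
go([.570,.167,.085],84)"
```

```text
time_s: 6.0
ee_pos: [0.5687, 0.1665, 0.0488]
eef_rot: [-2.918, 1.561, -3.023]
force: [0.1, -0.9, -0.0]
grip_width: 0.0497
t 6.00 pos [568.7 166.5  48.8] psi 84.0 q6 -1.24 F [ 0.1 -0.9 -0. ] w 49.7 | shift [1.7 0.6 1.2] spin -0.000 (tilt 0.56 deg)
```

```bash
python3 -m handwheel '[[[1.5,0.5,1],0,1],[[1.5,0.5,1],0,1],[[1.5,0.5,1],0,1],[[1.5,0.5,1],0,1],[[1.5,0.5,1],0,1]]' 12
python3 -c "
from h import *
go([.570,.167,.085],84)"
```

```text
time_s: 6.5
ee_pos: [0.5706, 0.1671, 0.0489]
eef_rot: [-2.956, 1.564, -3.06]
force: [-0.8, 0.6, 6.6]
grip_width: 0.0299
t 6.50 pos [570.6 167.1  48.9] psi 84.0 q6 -1.24 F [-0.8  0.6  6.6] w 29.9 | shift [ 1.9 -0.1 -0.6] spin 0.000 (tilt 0.41 deg)
```

```bash
python3 -m handwheel '[[[-5,0,-2.3],0,1],[[-14,0,-6.5],0,1],[[-27,0,-12.6],0,1],[[-45,0,-21],0,1],[[-90,0,-30],0,1]]' 12
python3 -m handwheel '[[[-60,0,-5],0,1],[[-90,-20,0],0.1,1],[[-105,-60,0],0.25,1],[[-105,-110,0],0.4,1],[[-105,-160,0],0.55,1]]'
python3 -c "
from h import *
go([.5492,-.2411,.250],16.9)"
```

```text
time_s: 7.0
ee_pos: [0.5391, 0.1699, 0.1379]
eef_rot: [-2.886, 1.558, -2.99]
force: [0.9, 0.2, -0.8]
grip_width: 0.03
time_s: 7.5
ee_pos: [0.5228, 0.0098, 0.245]
eef_rot: [-2.295, 1.56, -2.955]
force: [1.5, -0.0, -1.5]
grip_width: 0.0301
t 7.50 pos [522.8   9.8 245. ] psi 52.2 q6 -0.96 F [ 1.5 -0.  -1.5] w 30.1 | shift [  33.2 -181.9  174.9] spin 0.616 (tilt 0.61 deg)
```

```bash
python3 -c "
from h import *
go([.6448,-.212,.230],16.9)"
```

```text
t 7.50 pos [522.8   9.8 245. ] psi 52.2 q6 -0.96 F [ 1.5 -0.  -1.5] w 30.1 | shift [  52.1 -100.1  232.7] spin 0.616 (tilt 0.61 deg)
```

```bash
python3 -m handwheel '[[[10,-17,40],0.12,1],[[10,-37,86],0.25,1],[[10,-57,132],0.38,1],[[10,-77,180],0.5,1],[[30,-100,233],0.616,1]]'
python3 -c "
from h import *
go([.6448,-.212,.230],16.9)"
```

```text
time_s: 8.0
ee_pos: [0.6402, -0.2029, 0.2215]
eef_rot: [-1.357, 1.564, -2.638]
force: [1.1, 1.4, -1.2]
grip_width: 0.0299
t 8.00 pos [ 640.2 -202.9  221.5] psi 16.6 q6 -0.65 F [ 1.1  1.4 -1.2] w 29.9 | shift [29.5  2.  10. ] spin -0.005 (tilt 0.42 deg)
```

```bash
cat >> h.py <<'E'
def inhand(half,fn=None):
    o=get_obs(); M=R.from_euler("xyz",o["eef_rot"]).as_matrix(); ci=camera_info("wrist"); im,d=camera("wrist"); W=cloud(d,ci)
    if fn: cv2.imwrite(fn,im)
    T=(W-o["ee_pos"])@M*1000; T[...,0]+=38
    m=(abs(T[...,1])<half-1)&(abs(T[...,2])<80)&(T[...,0]>-45)&(T[...,0]<42)
    p=T[m]; # top-face: line x=a*z+b robust
    q=p[abs(p[:,2])>14]
    for _ in range(6):
        a,b=np.polyfit(q[:,2],q[:,0],1); r=p[:,0]-a*p[:,2]-b; q=p[(abs(r)<2.5)&(abs(p[:,2])>14)]
    z=q[:,2]; L=np.hypot(1,a)*(np.percentile(z,99.5)-np.percentile(z,.5))
    print("n",len(q),"tilt %.1f deg x0 %.1f  z ends %.1f %.1f len %.1f"%(np.degrees(np.arctan(a)),b,np.percentile(z,.5),np.percentile(z,99.5),L))
    return W,im
E
python3 -m handwheel '[[[20,2,10],-0.005,1],[[29,2,10],-0.005,1],[[29,2,10],-0.005,1],[[29,2,10],-0.005,1],[[29,2,10],-0.005,1]]'
python3 -c "
from h import *
inhand(15,'pics/w5.png'); go([.6448,-.212,.230],16.9)"
```

```text
time_s: 8.5
ee_pos: [0.645, -0.2108, 0.1944]
eef_rot: [-1.103, 1.565, -2.377]
force: [-0.2, 0.1, -0.8]
grip_width: 0.0303
n 6924 tilt -25.6 deg x0 -7.7  z ends -63.5 53.3 len 129.5
t 8.55 pos [ 645.  -211.   194.2] psi 17.0 q6 -0.66 F [ 0.2  0.2 -1. ] w 29.9 | shift [ 2.2 -0.5  0.9] spin 0.002 (tilt 0.35 deg)
```

View pics/w5.png

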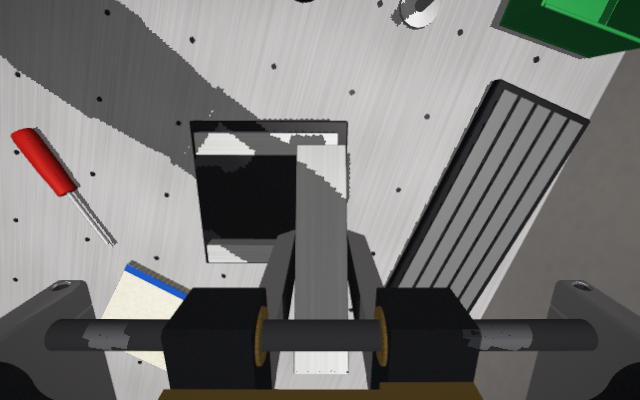

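```bash
python3 -m handwheel '[[[20,-0.5,3],0,1],[[45,-0.5,3],0,1],[[60,-0.5,3],0,1],[[68,-0.5,3],0,1],[[70,-0.5,3],0,1]]' 5
python3 -m handwheel '[[[3,0,0],0,1],[[6,0,0],0,1],[[9,0,0],0,1],[[12,0,0],0,1],[[14,0,0],0,1]]' 5
python3 -c "
from h import *
go([.6455,-.2142,.1283],16.9)"
```

```text
time_s: 9.05
ee_pos: [0.645, -0.2141, 0.1239]
eef_rot: [-1.195, 1.564, -2.469]
force: [0.8, 0.8, -0.6]
grip_width: 0.0301
time_s: 9.55
ee_pos: [0.645, -0.2142, 0.1098]
eef_rot: [-1.174, 1.564, -2.448]
force: [0.5, -0.4, -0.2]
grip_width: 0.0298
t 9.55 pos [ 645.  -214.2  109.8] psi 17.0 q6 -0.67 F [ 0.5 -0.4 -0.2] w 29.8 | shift [19.5  0.6  0.1] spin 0.002 (tilt 0.36 deg)
```

```bash
python3 -m handwheel '[[[3,0.5,0],0,1],[[6,0.5,0],0,1],[[9,0.5,0],0,1],[[12,0.5,0],0,1],[[14,0.5,0],0,1]]' 5
python3 -c "
from h import *
inhand(15); go([.6455,-.2142,.1283],16.9)"
```

```text
time_s: 10.05
ee_pos: [0.6453, -0.2141, 0.0954]
eef_rot: [-1.216, 1.564, -2.49]
force: [0.1, -0.7, -0.5]
grip_width: 0.0299
n 6747 tilt -3.9 deg x0 -6.4  z ends -66.8 61.3 len 128.4
t 10.10 pos [ 645.2 -214.1   95.2] psi 17.0 q6 -0.67 F [ 0.5 -0.  -1.1] w 30.0 | shift [4.9 0.3 0.2] spin 0.002 (tilt 0.38 deg)
```

```bash
python3 -m handwheel '[[[2,0.3,0],0,1],[[3,0.3,0],0,1],[[4,0.3,0],0,1],[[4.5,0.3,0],0,1],[[5,0.3,0],0,1]]' 4
python3 -c "
from h import *
W,im=inhand(15); np.save('W6.npy',W); cv2.imwrite('pics/w6.png',im); go([.6455,-.2142,.1283],16.9)"
```

```text
time_s: 10.6
ee_pos: [0.6455, -0.214, 0.0904]
eef_rot: [-1.24, 1.564, -2.514]
force: [-0.4, 0.3, 0.2]
grip_width: 0.0297
n 6648 tilt 0.1 deg x0 -6.3  z ends -66.6 38.4 len 105.0
t 10.65 pos [ 645.5 -214.    90.3] psi 17.0 q6 -0.67 F [-0.9  0.3  1. ] w 30.2 | shift [ 0.  -0.1  0.2] spin 0.002 (tilt 0.38 deg)
```

```bash
cat >> h.py <<'E'
C=np.array([.597,-.2265]); YAW=np.radians(16.9)
def stage(W):
    xh=np.array([np.cos(YAW),np.sin(YAW)]); yh=np.array([-xh[1],xh[0]]); q=W[...,:2]-C
    return np.dstack([q@xh,q@yh,W[...,2]])*1000
def ext(S,m,n):
    m=m&(abs(S[...,0])<90)&(abs(S[...,1])<90); k,l,st,ce=cv2.connectedComponentsWithStats(m.astype(np.uint8),connectivity=4)
    for i in range(1,k):
        if st[i,4]>250:
            p=S[l==i]; c,s,a=rect(p[:,:2]/1000); print(n,st[i,4],"x",np.percentile(p[:,0],[1,99]).round(1),"y",np.percentile(p[:,1],[1,99]).round(1),"z %.1f"%np.median(p[:,2]),"rect",c,s,a)
def look(zr=119.3,cam="wrist"):
    ci=camera_info(cam); im,d=camera(cam); S=stage(cloud(d,ci)); z=S[...,2]
    for n,a,b in(("rail",zr-4,zr+4),("broad",zr+11,zr+21),("narrow",zr+28,zr+37)): ext(S,(z>a)&(z<b),n)
    return im
E
python3 -c "
from h import *
look()"
```

```text
rail 5989 x [-63.3  47.4] y [45.3 65. ] z 118.4 rect [-0.3 55.2] [129.3  20.4] 0.6
rail 354 x [-64.5 -46.2] y [-54.4 -44.3] z 118.1 rect [-55.2 -49.9] [20.3 11.5] -0.8
broad 9755 x [30.2 69.9] y [-39.5  64.1] z 134.5 rect [49.3 11.8] [108.6  52.7] -77.5
narrow 254 x [23.3 35.3] y [-8.   8.5] z 151.7 rect [32.9  1.7] [21.1  9.4] -54.8
narrow 268 x [65.1 77.1] y [-7.8  8.5] z 152.2 rect [67.7  2.3] [21.2  9.6] 53.1
```

```bash
python3 -m handwheel '[[[-0.5,0,0],0,0.3],[[-0.5,0,0],0,0],[[-0.5,0,0],0,-0.06],[[-0.5,0,0],0,-0.06],[[-10,0,0],0,-0.06]]' 12
python3 -m handwheel '[[[-30,0,0],0,-0.06],[[-70,0,-20],0,-0.06],[[-110,0,-60],0,-0.06],[[-130,0,-90],0,-0.06],[[-130,0,-90],0,-0.06]]' 12
python3 - <<'E'
from h import *
im=look(); cv2.imwrite('pics/w7.png',im)
look(cam="top")
go([.5826,.2863,.230],84)
E
```

```text
time_s: 11.2
ee_pos: [0.645, -0.2137, 0.0994]
eef_rot: [-1.477, 1.563, -2.751]
force: [1.1, 0.5, -0.0]
grip_width: 0.0494
time_s: 11.7
ee_pos: [0.6203, -0.1243, 0.235]
eef_rot: [-0.328, 1.566, -1.599]
force: [0.2, -0.9, 1.0]
grip_width: 0.0501
rail 1625 x [-63.7  58.1] y [45.7 65.5] z 118.7 rect [-0.2 55.5] [129.8  20.5] -0.1
rail 534 x [-9.9 33.5] y [-63.8 -44. ] z 118.9 rect [ 11.2 -53.9] [44.7 20.7] -0.8
broad 2747 x [35.4 64.7] y [-61.   64.8] z 134.9 rect [50.2  1.1] [128.3  30. ] -89.9
t 11.80 pos [ 619.8 -127.   230.3] psi 17.1 q6 -0.55 F [ 0.1 -0.4 -0.6] w 49.7 | shift [  37.1   86.  -406. ] spin -1.168 (tilt 0.40 deg)
```

```bash
python3 -m handwheel '[[[0,86,-406],-1.168,-0.06],[[0,86,-406],-1.168,-0.06],[[0,86,-406],-1.168,-0.06],[[0,86,-406],-1.168,-0.06],[[0,86,-406],-1.168,-0.06]]' 12
python3 -c "
from h import *
go([.5811,.2863,.230],84)"
```

```text
time_s: 12.3
ee_pos: [0.5972, 0.1225, 0.2279]
eef_rot: [-2.181, 1.561, -2.701]
force: [0.1, -0.5, -0.2]
grip_width: 0.05
t 12.30 pos [597.2 122.5 227.9] psi 60.2 q6 -0.91 F [ 0.1 -0.5 -0.2] w 50.0 | shift [ 35.4 134.5 -95.1] spin -0.415 (tilt 0.54 deg)
```

```bash
python3 -m handwheel '[[[0,40,-28],-0.12,-0.06],[[0,75,-55],-0.25,-0.06],[[0,110,-80],-0.35,-0.06],[[15,134,-95],-0.415,-0.06],[[35,134,-95],-0.415,-0.06]]' 12
python3 -c "
from h import *
go([.5811,.2863,.085],84)"
```

```text
time_s: 12.8
ee_pos: [0.5808, 0.2884, 0.1909]
eef_rot: [-2.632, 1.561, -2.731]
force: [0.4, -1.1, -0.2]
grip_width: 0.0499
t 12.80 pos [580.8 288.4 190.9] psi 84.3 q6 -1.07 F [ 0.4 -1.1 -0.2] w 49.9 | shift [143.9  -1.4   1.8] spin 0.005 (tilt 0.58 deg)
```

```bash
python3 -m handwheel '[[[40,-1.4,1.8],0.005,-0.06],[[85,-1.4,1.8],0.005,-0.06],[[120,-1.4,1.8],0.005,-0.06],[[138,-1.4,1.8],0.005,-0.06],[[143,-1.4,1.8],0.005,-0.06]]' 12
python3 -c "
from h import *
go([.5811,.2863,.085],84)"
```

```text
time_s: 13.3
ee_pos: [0.5802, 0.2847, 0.0441]
eef_rot: [-2.62, 1.555, -2.725]
force: [0.4, 0.2, 0.5]
grip_width: 0.0498
t 13.30 pos [580.2 284.7  44.1] psi 84.0 q6 -1.07 F [0.4 0.2 0.5] w 49.8 | shift [-2.9  1.7  0.7] spin -0.001 (tilt 0.91 deg)
```

```bash
python3 -m handwheel '[[[-3,1.7,0.7],0,-0.06],[[-3,1.7,0.7],0,1],[[-3,1.7,0.7],0,1],[[-3,1.7,0.7],0,1],[[-3,1.7,0.7],0,1]]' 12
python3 -m handwheel '[[[-1,0,0],0,1],[[-5,0,-2.3],0,1],[[-14,0,-6.5],0,1],[[-30,0,-14],0,1],[[-50,0,-23],0,1]]' 12
python3 -c "
from h import *
go([.5492,-.2411,.230],16.9)"
```

```text
time_s: 13.8
ee_pos: [0.5816, 0.2864, 0.0481]
eef_rot: [-2.61, 1.557, -2.715]
force: [0.1, -0.5, 4.3]
grip_width: 0.0302
time_s: 14.3
ee_pos: [0.5584, 0.289, 0.0987]
eef_rot: [-2.618, 1.555, -2.723]
force: [-1.2, 0.6, -1.3]
grip_width: 0.0304
t 14.30 pos [558.4 289.   98.7] psi 84.0 q6 -1.05 F [-1.2  0.6 -1.3] w 30.4 | shift [ -89.7 -528.9   45.4] spin 1.170 (tilt 0.91 deg)
```

```bash
python3 -m handwheel '[[[-50,-15,0],0,1],[[-90,-50,4],0.12,1],[[-100,-100,9],0.25,1],[[-100,-150,13],0.4,1],[[-100,-200,17],0.55,1]]' 12
python3 -c "
from h import *
go([.5492,-.2411,.230],16.9)"
```

```text
time_s: 14.8
ee_pos: [0.5552, 0.0935, 0.2013]
eef_rot: [-2.045, 1.556, -2.706]
force: [0.1, -0.2, -1.9]
grip_width: 0.0299
t 14.80 pos [555.2  93.5 201.3] psi 52.1 q6 -0.80 F [ 0.1 -0.2 -1.9] w 29.9 | shift [  11.4 -267.7  200.7] spin 0.615 (tilt 0.84 deg)
```

```bash
python3 -m handwheel '[[[0,-40,30],0.12,1],[[0,-80,60],0.25,1],[[0,-120,90],0.37,1],[[0,-160,120],0.5,1],[[0,-200,150],0.615,1]]' 12
python3 -c "
from h import *
go([.5492,-.2411,.230],16.9)"
```

```text
time_s: 15.3
ee_pos: [0.5502, -0.1566, 0.2037]
eef_rot: [-1.413, 1.557, -2.694]
force: [0.0, 0.9, -2.3]
grip_width: 0.03
t 15.30 pos [ 550.2 -156.6  203.7] psi 16.6 q6 -0.62 F [ 0.   0.9 -2.3] w 30.0 | shift [ 12.2 -25.   80.7] spin -0.005 (tilt 0.81 deg)
```

```bash
python3 -m handwheel '[[[0,-12,40],-0.005,1],[[5,-25,70],-0.005,1],[[12,-25,81],-0.005,1],[[12,-25,81],-0.005,1],[[12,-25,81],-0.005,1]]' 12
python3 -c "
from h import *
inhand(15); go([.5492,-.2411,.160],16.9)"
```

```text
time_s: 15.8
ee_pos: [0.5494, -0.2402, 0.1923]
eef_rot: [-1.46, 1.557, -2.735]
force: [0.5, -0.2, -1.5]
grip_width: 0.0303
n 6938 tilt -26.3 deg x0 -7.9  z ends -61.7 53.8 len 128.9
t 15.85 pos [ 549.5 -240.   192.6] psi 17.0 q6 -0.76 F [-0.6  0.  -1.7] w 29.5 | shift [70.6  0.3  0.8] spin 0.001 (tilt 0.79 deg)
```

```bash
python3 -m handwheel '[[[20,0.3,1.7],0,1],[[45,0.3,1.7],0,1],[[60,0.3,1.7],0,1],[[68,0.3,1.7],0,1],[[70,0.3,1.7],0,1]]' 5
python3 -m handwheel '[[[3,0,0],0,1],[[6,0,0],0,1],[[9,0,0],0,1],[[12,0,0],0,1],[[14,0,0],0,1]]' 5
python3 -m handwheel '[[[3,0,0],0,1],[[6,0,0],0,1],[[9,0,0],0,1],[[11,0,0],0,1],[[13,0,0],0,1]]' 5
python3 -c "
from h import *
inhand(15); go([.5495,-.2420,.1280],16.9)"
```

```text
time_s: 16.35
ee_pos: [0.5496, -0.2409, 0.1224]
eef_rot: [-1.462, 1.557, -2.735]
force: [0.4, 0.1, -1.5]
grip_width: 0.0298
time_s: 16.85
ee_pos: [0.5494, -0.2411, 0.1084]
eef_rot: [-1.453, 1.557, -2.726]
force: [-0.5, -0.4, -1.8]
grip_width: 0.0297
time_s: 17.35
ee_pos: [0.5492, -0.2411, 0.0951]
eef_rot: [-1.461, 1.557, -2.735]
force: [1.1, -1.0, -1.7]
grip_width: 0.0302
n 6706 tilt -3.9 deg x0 -6.1  z ends -65.5 63.0 len 128.8
t 17.40 pos [ 549.1 -241.1   94.8] psi 17.0 q6 -0.76 F [ 0.2 -0.4 -1.8] w 30.2 | shift [4.8 0.2 1. ] spin 0.002 (tilt 0.82 deg)
```

```bash
python3 -m handwheel '[[[2,0.2,0.8],0,1],[[3,0.2,0.8],0,1],[[4,0.2,0.8],0,1],[[4.7,0.2,0.8],0,1],[[5.2,0.2,0.8],0,1]]' 4
python3 -c "
from h import *
inhand(15); look(118.3); go([.5495,-.2420,.1275],16.9)"
```

```text
time_s: 17.9
ee_pos: [0.5495, -0.2419, 0.0898]
eef_rot: [-1.463, 1.557, -2.736]
force: [-1.7, 0.7, 1.0]
grip_width: 0.0297
n 6544 tilt 0.0 deg x0 -5.9  z ends -65.1 63.2 len 128.3
rail 4920 x [-55.3  50.2] y [-15.5  65.1] z 117.7 rect [15. 50.] [137.  88.] -42.8
broad 9586 x [-68.9 -29.8] y [-38.5  64.2] z 133.7 rect [-49.6  12.2] [105.   54.2] 89.9
broad 9721 x [34.8 64.6] y [-36.9  63.8] z 133.7 rect [50.2 12.5] [103.8  31.7] -89.8
narrow 258 x [-34.4 -22.4] y [-7.   9.7] z 150.8 rect [-31.9   3.2] [21.   9.5] 53.5
t 18.00 pos [ 549.5 -241.9   89.8] psi 17.0 q6 -0.76 F [-1.7 -0.1  2.4] w 30.2 | shift [ 0.3 -0.   0.1] spin 0.002 (tilt 0.82 deg)
```

```bash
python3 -m handwheel '[[[-0.5,0,0],0,0.3],[[-0.5,0,0],0,0],[[-0.5,0,0],0,-0.06],[[-0.5,0,0],0,-0.06],[[-10,0,0],0,-0.06]]' 12
python3 -m handwheel '[[[-30,0,0],0,-0.06],[[-70,0,-20],0,-0.06],[[-110,0,-60],0,-0.06],[[-130,0,-90],0,-0.06],[[-130,0,-90],0,-0.06]]' 12
python3 - <<'E'
from h import *
im=look(118.0); cv2.imwrite('pics/w8.png',im)
go([.5744,.2266,.230],84)
E
```

```text
time_s: 18.5
ee_pos: [0.5491, -0.2415, 0.099]
eef_rot: [-1.571, 1.555, -2.844]
force: [0.2, 0.4, -0.9]
grip_width: 0.0501
time_s: 19.0
ee_pos: [0.5252, -0.1524, 0.234]
eef_rot: [-1.203, 1.56, -2.474]
force: [0.3, -1.1, -0.3]
grip_width: 0.0499
rail 1273 x [-59.8  58.2] y [45.8 65.6] z 118.2 rect [-0.1 55.6] [128.7  20.7] -0.1
rail 617 x [-33.6  15.5] y [-64.5 -44.1] z 118.2 rect [ -8.4 -54.4] [50.8 21.2] -0.4
broad 2705 x [-64.2 -35.1] y [-60.   64.7] z 134.2 rect [-49.6   1.7] [127.2  30. ] -89.9
broad 1811 x [35.  64.5] y [-16.5  65. ] z 134.4 rect [49.8 21.7] [87.3 30.8] 89.7
t 19.05 pos [ 525.1 -153.8  231.7] psi 17.2 q6 -0.64 F [ 0.2 -0.4  0.1] w 49.9 | shift [  36.9  159.8 -349. ] spin -1.167 (tilt 0.72 deg)
```

```bash
python3 -m handwheel '[[[0,160,-349],-1.167,-0.06],[[0,160,-349],-1.167,-0.06],[[0,160,-349],-1.167,-0.06],[[0,160,-349],-1.167,-0.06],[[0,160,-349],-1.167,-0.06]]' 12
python3 -c "
from h import *
go([.5744,.2266,.230],84)"
```

```text
time_s: 19.55
ee_pos: [0.5575, 0.0942, 0.2282]
eef_rot: [-2.189, 1.556, -2.707]
force: [0.5, -0.4, 0.2]
grip_width: 0.0499
t 19.55 pos [557.5  94.2 228.2] psi 60.3 q6 -0.95 F [ 0.5 -0.4  0.2] w 49.9 | shift [ 35.1 123.8 -50.5] spin -0.413 (tilt 0.87 deg)
```

```bash
python3 -m handwheel '[[[0,40,-16],-0.12,-0.06],[[0,80,-33],-0.25,-0.06],[[0,124,-50],-0.37,-0.06],[[15,124,-50],-0.413,-0.06],[[35,124,-50],-0.413,-0.06]]' 12
python3 -c "
from h import *
go([.5744,.2266,.085],84)"
```

```text
time_s: 20.05
ee_pos: [0.5754, 0.2272, 0.1909]
eef_rot: [-2.597, 1.555, -2.699]
force: [0.9, -0.7, -0.7]
grip_width: 0.0497
t 20.05 pos [575.4 227.2 190.9] psi 84.2 q6 -1.15 F [ 0.9 -0.7 -0.7] w 49.7 | shift [143.9   0.5   1. ] spin 0.003 (tilt 0.89 deg)
```

```bash
python3 -m handwheel '[[[40,0.5,1],0.003,-0.06],[[85,0.5,1],0.003,-0.06],[[120,0.5,1],0.003,-0.06],[[138,0.5,1],0.003,-0.06],[[141,0.5,1],0.003,-0.06]]' 12
python3 -c "
from h import *
go([.5744,.2266,.085],84)"
```

```text
time_s: 20.55
ee_pos: [0.5733, 0.2254, 0.0465]
eef_rot: [-2.623, 1.55, -2.728]
force: [0.3, 0.5, -0.2]
grip_width: 0.0497
t 20.55 pos [573.3 225.4  46.5] psi 84.0 q6 -1.15 F [ 0.3  0.5 -0.2] w 49.7 | shift [-0.6  1.3  0.9] spin -0.001 (tilt 1.21 deg)
```

```bash
python3 -m handwheel '[[[-1,1.2,0.9],0,0.2],[[-1,1.2,0.9],0,1],[[-1,1.2,0.9],0,1],[[-1,1.2,0.9],0,1],[[-1,1.2,0.9],0,1]]' 12
python3 -m handwheel '[[[-1,0,0],0,1],[[-5,0,-2.3],0,1],[[-14,0,-6.5],0,1],[[-30,0,-14],0,1],[[-50,0,-23],0,1]]' 12
python3 -c "
from h import *
go([.581,-.1738,.230],106.9)"
```

```text
time_s: 21.05
ee_pos: [0.5747, 0.2266, 0.0483]
eef_rot: [-2.614, 1.551, -2.72]
force: [-0.3, -0.1, 3.1]
grip_width: 0.0199
time_s: 21.55
ee_pos: [0.5519, 0.2294, 0.0992]
eef_rot: [-2.62, 1.55, -2.726]
force: [-0.1, 1.1, -1.0]
grip_width: 0.0199
t 21.55 pos [551.9 229.4  99.2] psi 84.0 q6 -1.13 F [-0.1  1.1 -1. ] w 19.9 | shift [ -90.  -398.8   69.8] spin -0.401 (tilt 1.20 deg)
```

```bash
python3 -m handwheel '[[[-50,-15,0],-0.05,1],[[-90,-50,10],-0.1,1],[[-110,-100,20],-0.2,1],[[-110,-150,30],-0.3,1],[[-110,-200,40],-0.4,1]]' 12
python3 -c "
from h import *
go([.6129,-.2788,.240],106.9)"
```

```text
time_s: 22.05
ee_pos: [0.5715, 0.0375, 0.2122]
eef_rot: [-2.979, 1.552, -2.68]
force: [1.5, -0.8, -0.9]
grip_width: 0.0203
t 22.05 pos [571.5  37.5 212.2] psi 107.1 q6 -1.86 F [ 1.5 -0.8 -0.9] w 20.3 | shift [  12.1 -314.4  -53.5] spin 0.004 (tilt 1.08 deg)
```

```bash
python3 -m handwheel '[[[0,-45,-8],0,1],[[0,-90,-16],0,1],[[0,-135,-24],0,1],[[0,-180,-32],0,1],[[0,-225,-40],0.004,1]]' 12
python3 -c "
from h import *
go([.6129,-.2788,.240],106.9)"
```

```text
time_s: 22.55
ee_pos: [0.5992, -0.1909, 0.2145]
eef_rot: [-2.959, 1.552, -2.664]
force: [0.3, 0.1, -1.8]
grip_width: 0.0199
t 22.55 pos [ 599.2 -190.9  214.5] psi 106.9 q6 -2.22 F [ 0.3  0.1 -1.8] w 19.9 | shift [ 13.  -88.  -12.3] spin 0.000 (tilt 1.06 deg)
```

```bash
python3 -m handwheel '[[[0,-40,-6],0,1],[[0,-75,-12],0,1],[[10,-88,-12],0,1],[[13,-88,-12],0,1],[[13,-88,-12],0,1]]' 12
python3 -c "
from h import *
inhand(10); go([.6129,-.2788,.180],106.9)"
```

```text
time_s: 23.05
ee_pos: [0.6129, -0.2773, 0.2012]
eef_rot: [-3.044, 1.552, -2.748]
force: [-0.4, 0.7, -1.2]
grip_width: 0.02
n 4460 tilt -26.5 deg x0 -7.5  z ends -60.9 54.5 len 129.0
t 23.10 pos [ 613.2 -277.   202. ] psi 107.0 q6 -2.34 F [ 0.   0.2 -1.4] w 19.8 | shift [60.  -1.5  0.3] spin 0.002 (tilt 1.07 deg)
```

```bash
python3 -m handwheel '[[[20,-1.5,0.5],0,1],[[40,-1.5,0.5],0,1],[[52,-1.5,0.5],0,1],[[59,-1.5,0.5],0,1],[[62,-1.5,0.5],0,1]]' 5
python3 -m handwheel '[[[3,0,0],0,1],[[6,0,0],0,1],[[9,0,0],0,1],[[12,0,0],0,1],[[14,0,0],0,1]]' 5
python3 -m handwheel '[[[3,0,0],0,1],[[6,0,0],0,1],[[9,0,0],0,1],[[12,0,0],0,1],[[14,0,0],0,1]]' 5
python3 -c "
from h import *
inhand(10); go([.6130,-.2787,.1429],106.9)"
```

```text
time_s: 23.6
ee_pos: [0.6132, -0.2783, 0.1401]
eef_rot: [-2.997, 1.552, -2.7]
force: [0.7, 0.1, -0.8]
grip_width: 0.0197
time_s: 24.1
ee_pos: [0.613, -0.2784, 0.126]
eef_rot: [-2.989, 1.552, -2.692]
force: [1.3, 0.1, -0.6]
grip_width: 0.0197
time_s: 24.6
ee_pos: [0.6127, -0.2785, 0.1116]
eef_rot: [-3.001, 1.552, -2.704]
force: [0.1, -0.1, -0.4]
grip_width: 0.0199
n 4339 tilt -6.4 deg x0 -6.3  z ends -64.7 63.7 len 129.1
t 24.65 pos [ 612.6 -278.5  111.3] psi 107.0 q6 -2.34 F [ 0.1  0.3 -1.4] w 19.6 | shift [ 6.4 -0.3  0.5] spin 0.002 (tilt 1.08 deg)
```

```bash
python3 -m handwheel '[[[2,-0.3,0.4],0,1],[[4,-0.3,0.4],0,1],[[5,-0.3,0.4],0,1],[[6,-0.3,0.4],0,1],[[6.4,-0.3,0.4],0,1]]' 4
python3 -c "
from h import *
inhand(10); look(117.8);go([.6130,-.2787,.1429],106.9)"
```

```text
time_s: 25.15
ee_pos: [0.613, -0.2787, 0.1051]
eef_rot: [-3.009, 1.552, -2.712]
force: [-1.0, 0.3, 1.8]
grip_width: 0.02
n 4199 tilt -1.2 deg x0 -6.1  z ends -64.7 64.0 len 128.8
rail 3140 x [-30.4  35.5] y [-7.4 64.4] z 117.1 rect [ 2.3 23.8] [83.7 67.8] 89.2
broad 9438 x [-64.5 -35.5] y [-51.   62.8] z 133.1 rect [-49.9  -0.8] [130.5  29.8] -89.9
broad 1360 x [34.4 51.2] y [25.2 63.9] z 133.1 rect [42.9 44.1] [41.5 17.8] -89.5
narrow 6449 x [-63.4  38.2] y [-71.2 -37.5] z 149.1 rect [-12.2 -53.6] [104.3  43.1] -12.7
t 25.25 pos [ 613.  -278.7  105.1] psi 107.0 q6 -2.34 F [-1.4  0.4  1.9] w 20.2 | shift [ 0.2 -0.   0. ] spin 0.002 (tilt 1.08 deg)
```

```bash
cat >> h.py <<'E'
def plane(y0,zr):
    ci=camera_info("wrist"); im,d=camera("wrist"); S=stage(cloud(d,ci))
    m=(abs(S[...,1]-y0)<8)&(abs(S[...,0])<64)&(S[...,2]>zr+24)&(S[...,2]<zr+42)&(abs(S[...,0])>14)
    p=S[m]; f=np.polyfit(p[:,0],p[:,2],1); r=p[:,2]-np.polyval(f,p[:,0]); p=p[abs(r)<2]; f=np.polyfit(p[:,0],p[:,2],1); print("narrow tilt deg %.2f z0 %.1f x range"%(np.degrees(np.arctan(f[0])),f[1]),p[:,0].min().round(1),p[:,0].max().round(1))
E
python3 -c "
from h import *
plane(-55,117)"
```

```text
narrow tilt deg 0.15 z0 149.2 x range -63.9 64.0
```

Level. Release and retreat, check, then go for the last narrow slat.

```bash
python3 -m handwheel '[[[-0.3,0,0],0,0.5],[[-0.3,0,0],0,0.3],[[-0.3,0,0],0,0.1],[[-0.3,0,0],0,0.1],[[-10,0,0],0,0.1]]' 12
python3 -m handwheel '[[[-30,0,0],0,-0.06],[[-70,0,-20],0,-0.06],[[-110,0,-60],0,-0.06],[[-130,0,-90],0,-0.06],[[-130,0,-90],0,-0.06]]' 12
python3 - <<'E'
from h import *
im=look(117.5); cv2.imwrite('pics/w9.png',im)
go([.5618,.1073,.230],84)
E
```

```text
time_s: 25.8
ee_pos: [0.6126, -0.2783, 0.1141]
eef_rot: [-3.1, 1.55, -2.803]
force: [0.6, -0.2, -0.7]
grip_width: 0.0425
time_s: 26.3
ee_pos: [0.5275, -0.3056, 0.2517]
eef_rot: [-2.724, 1.554, -2.429]
force: [1.5, -0.4, 0.3]
grip_width: 0.0497
rail 790 x [-27.2  35.1] y [44.3 64.1] z 117.9 rect [ 3.9 54.3] [63.5 20.3] 0.3
broad 2462 x [-65.  -35.1] y [-59.4  62.5] z 133.8 rect [-49.8  -1.1] [130.1  30.8] -89.9
broad 954 x [34.4 64.8] y [-43.9   5.4] z 133.9 rect [ 49.6 -18.1] [51.7 31.4] -89.0
narrow 1810 x [-63.7  60.3] y [-64.6 -44.9] z 149.9 rect [ -1.2 -54.6] [126.2  19.9] 0.3
t 26.35 pos [ 528.5 -304.7  249.1] psi 106.9 q6 -2.44 F [ 0.1  0.7 -0.8] w 50.1 | shift [ 52.8 384.7 152.8] spin 0.400 (tilt 1.02 deg)
```

```bash
python3 -m handwheel '[[[0,45,18],0.04,-0.06],[[0,90,36],0.1,-0.06],[[0,135,54],0.16,-0.06],[[0,180,72],0.22,-0.06],[[0,225,90],0.28,-0.06]]' 12
python3 -c "
from h import *
go([.5619,.1073,.230],84)"
```

```text
time_s: 26.85
ee_pos: [0.5491, -0.0607, 0.2458]
eef_rot: [-2.659, 1.552, -2.646]
force: [0.7, -0.0, 0.2]
grip_width: 0.0496
t 26.85 pos [549.1 -60.7 245.8] psi 90.8 q6 -1.75 F [ 0.7 -0.   0.2] w 49.6 | shift [ 52.1 168.3  15.9] spin 0.118 (tilt 1.07 deg)
```

```bash
python3 -m handwheel '[[[0,45,4],0.04,-0.06],[[0,90,8],0.08,-0.06],[[0,135,12],0.12,-0.06],[[10,168,16],0.118,-0.06],[[50,168,16],0.118,-0.06]]' 12
python3 -m handwheel '[[[0,0,0],0,-0.06],[[0,0,0],0,-0.06],[[0,0,0],0,-0.06],[[0,0,0],0,-0.06],[[0,0,0],0,-0.06]]' 12
python3 -c "
from h import *
look(117.5,'top')
go([.5619,.1073,.085],84)"
```

```text
time_s: 27.35
ee_pos: [0.5635, 0.1117, 0.1958]
eef_rot: [-2.453, 1.557, -2.553]
force: [1.1, -0.4, -0.3]
grip_width: 0.0498
time_s: 27.85
ee_pos: [0.5639, 0.1113, 0.1968]
eef_rot: [-2.401, 1.558, -2.502]
force: [0.2, -0.1, 0.3]
grip_width: 0.0499
broad 416 x [34.4 65.4] y [-44.1  63.6] z 133.9 rect [50.2  9.4] [109.9  31.9] 89.0
broad 447 x [-63.3 -33.4] y [-46.9  63.7] z 134.0 rect [-48.6   4.2] [120.8  30.9] 89.3
narrow 347 x [-61.1  63.9] y [-64.9 -43.8] z 149.9 rect [  1.3 -54.2] [127.7  21.9] 0.7
t 27.90 pos [563.8 111.3 196.6] psi 84.2 q6 -1.33 F [ 0.3  0.1 -0.5] w 49.9 | shift [149.6  -2.9  -0. ] spin 0.004 (tilt 0.73 deg)
```

```bash
python3 -m handwheel '[[[35,-2.9,0],0.004,-0.06],[[80,-2.9,0],0.004,-0.06],[[120,-2.9,0],0.004,-0.06],[[142,-2.9,0],0.004,-0.06],[[147,-2.9,0],0.004,-0.06]]' 12
python3 -c "
from h import *
go([.5619,.1073,.085],84)"
```

```text
time_s: 28.4
ee_pos: [0.5607, 0.107, 0.0474]
eef_rot: [-2.523, 1.555, -2.628]
force: [1.0, 0.3, 0.3]
grip_width: 0.0499
t 28.40 pos [560.7 107.   47.4] psi 84.0 q6 -1.33 F [1.  0.3 0.3] w 49.9 | shift [0.3 0.5 1.1] spin -0.000 (tilt 0.93 deg)
```

```bash
python3 -m handwheel '[[[-0.5,0.5,1.1],0,0.2],[[-0.5,0.5,1.1],0,1],[[-0.5,0.5,1.1],0,1],[[-0.5,0.5,1.1],0,1],[[-0.5,0.5,1.1],0,1]]' 12
python3 -m handwheel '[[[-1,0,0],0,1],[[-5,0,-2.3],0,1],[[-14,0,-6.5],0,1],[[-30,0,-14],0,1],[[-50,0,-23],0,1]]' 12
python3 -m handwheel '[[[-40,0,5],0,1],[[-90,-20,10],-0.1,1],[[-110,-65,14],-0.2,1],[[-110,-110,18],-0.3,1],[[-110,-155,22],-0.4,1]]' 12
python3 -c "
from h import *
go([.5809,-.1736,.240],106.9)"
```

```text
time_s: 28.9
ee_pos: [0.5624, 0.1074, 0.0488]
eef_rot: [-2.486, 1.556, -2.591]
force: [-0.9, -1.5, 6.4]
grip_width: 0.0199
time_s: 29.4
ee_pos: [0.5392, 0.1102, 0.0996]
eef_rot: [-2.523, 1.555, -2.628]
force: [0.8, -0.2, -0.6]
grip_width: 0.0198
time_s: 29.9
ee_pos: [0.546, -0.0468, 0.2124]
eef_rot: [-2.842, 1.556, -2.542]
force: [-0.0, 0.9, -0.5]
grip_width: 0.0198
t 29.90 pos [546.  -46.8 212.4] psi 107.2 q6 -2.02 F [-0.   0.9 -0.5] w 19.8 | shift [  11.  -131.4   -3.9] spin 0.005 (tilt 0.83 deg)
```

```bash
python3 -m handwheel '[[[0,-45,-1],0,1],[[0,-90,-3],0,1],[[0,-125,-4],0.005,1],[[10,-131,-4],0.005,1],[[11,-131,-4],0.005,1]]' 12
python3 -m handwheel '[[[0,0,0],0,1],[[0,0,0],0,1],[[0,0,0],0,1],[[0,0,0],0,1],[[0,0,0],0,1]]' 12
python3 -c "
from h import *
inhand(10); im=look(117.5); go([.5809,-.1736,.180],106.9)"
```

```text
time_s: 30.4
ee_pos: [0.5799, -0.1736, 0.2007]
eef_rot: [-2.961, 1.555, -2.668]
force: [-0.0, -0.5, -0.9]
grip_width: 0.0198
time_s: 30.9
ee_pos: [0.58, -0.1733, 0.201]
eef_rot: [-2.945, 1.555, -2.651]
force: [0.3, 0.4, -1.8]
grip_width: 0.0199
n 4408 tilt -26.5 deg x0 -6.9  z ends -60.9 54.5 len 128.9
rail 572 x [-30.9  35.5] y [-51.1  16.4] z 117.8 rect [  1.9 -16. ] [71.7 68.3] -88.8
broad 3777 x [-64.8 -34.8] y [-45.1  62.1] z 133.7 rect [-47.5  -0.3] [129.3  35.7] -88.2
broad 1899 x [32.6 64.1] y [-44.9  16.8] z 133.9 rect [ 48.6 -17.7] [66.1 44.3] 76.6
narrow 3339 x [-62.   63.7] y [-64.1 -44.3] z 149.8 rect [  1.2 -54.4] [128.3  20.9] 0.1
t 31.00 pos [ 580.  -173.5  200.8] psi 106.8 q6 -2.21 F [-0.1 -1.2 -1.1] w 20.0 | shift [58.8 -0.2  1.8] spin -0.002 (tilt 0.91 deg)
```

```bash
python3 -m handwheel '[[[20,-0.2,2],0,1],[[40,-0.2,2],0,1],[[52,-0.2,2],0,1],[[59,-0.2,2],0,1],[[61,-0.2,2],0,1]]' 5
python3 -m handwheel '[[[3,0,0],0,1],[[6,0,0],0,1],[[9,0,0],0,1],[[12,0,0],0,1],[[14,0,0],0,1]]' 5
python3 -m handwheel '[[[3,0,0],0,1],[[6,0,0],0,1],[[9,0,0],0,1],[[12,0,0],0,1],[[14,0,0],0,1]]' 5
python3 -c "
from h import *
inhand(10); go([.5811,-.1736,.1424],106.9)"
```

```text
time_s: 31.5
ee_pos: [0.581, -0.1735, 0.1394]
eef_rot: [-2.981, 1.555, -2.688]
force: [-1.5, -0.4, -1.0]
grip_width: 0.0199
time_s: 32.0
ee_pos: [0.5808, -0.1736, 0.1253]
eef_rot: [-2.972, 1.555, -2.678]
force: [0.1, 0.5, 0.9]
grip_width: 0.0202
time_s: 32.5
ee_pos: [0.5806, -0.1737, 0.111]
eef_rot: [-2.984, 1.554, -2.691]
force: [1.6, 0.3, -0.2]
grip_width: 0.0199
n 4269 tilt -5.8 deg x0 -5.9  z ends -64.7 63.0 len 128.4
t 32.55 pos [ 580.5 -173.7  110.7] psi 106.8 q6 -2.21 F [ 1.3  0.5 -1.2] w 19.7 | shift [ 6.3 -0.1  0.8] spin -0.001 (tilt 0.95 deg)
```

```bash
python3 -m handwheel '[[[2,0,0.7],0,1],[[4,0,0.7],0,1],[[5,0,0.7],0,1],[[6,0,0.7],0,1],[[6.4,0,0.7],0,1]]' 4
python3 -c "
from h import *
plane(55,117); look(117);go([.5811,-.1736,.1424],106.9)"
```

```text
time_s: 33.05
ee_pos: [0.5811, -0.1735, 0.1045]
eef_rot: [-2.999, 1.554, -2.705]
force: [-2.4, 0.5, 3.4]
grip_width: 0.0198
narrow tilt deg 0.13 z0 148.3 x range -64.0 64.0
rail 1717 x [-30.   35.7] y [-53.8  14.9] z 116.4 rect [  2.5 -17.7] [73.7 66.9] -89.7
broad 9424 x [-64.6  48.4] y [-46.2  49.7] z 132.3 rect [-6.4  0. ] [130.4 116.6] -89.5
narrow 6433 x [-63.4  38.3] y [39.1 72.1] z 148.2 rect [-11.6  54.9] [105.6  42.9] 12.7
narrow 6516 x [-63.   38.7] y [-63.8 -43.7] z 148.2 rect [-11.1 -53.7] [105.  22.] 0.6
t 33.15 pos [ 581.1 -173.5  104.6] psi 106.8 q6 -2.20 F [-1.1  0.9  2.6] w 19.8 | shift [ 0.2 -0.1 -0. ] spin -0.001 (tilt 0.94 deg)
```

```bash
python3 -m handwheel '[[[-0.5,0,0],0,0.5],[[-0.5,0,0],0,0.3],[[-0.5,0,0],0,0.1],[[-0.5,0,0],0,0.1],[[-10,0,0],0,0.1]]' 12
python3 -m handwheel '[[[-30,0,0],0,0.1],[[-70,-10,-20],0,0.1],[[-110,-30,-60],0,0.1],[[-130,-50,-110],0,0.1],[[-130,-55,-130],0,0.1]]' 12
python3 -m handwheel '[[[0,0,0],0,0.1],[[0,0,0],0,0.1],[[0,0,0],0,0.1],[[0,0,0],0,0.1],[[0,0,0],0,0.1]]' 12
python3 - <<'E'
from h import *
im=look(117); cv2.imwrite('pics/w10.png',im)
look(117,"top"); s=look(117,"side"); cv2.imwrite('pics/s10.png',np.hstack([cv2.resize(im[100:400,160:480],(480,450)),cv2.resize(s[170:260,290:410],None,fx=2.6,fy=5)[:450]]))
_go([.5,-.2,.25])
E
```

```text
time_s: 33.65
ee_pos: [0.5806, -0.1732, 0.1137]
eef_rot: [-3.081, 1.553, -2.787]
force: [-0.6, 0.2, -0.2]
grip_width: 0.0422
time_s: 34.15
ee_pos: [0.4733, -0.2641, 0.2494]
eef_rot: [-2.861, 1.555, -2.568]
force: [0.2, -0.9, -0.3]
grip_width: 0.0425
time_s: 34.65
ee_pos: [0.4738, -0.2635, 0.2488]
eef_rot: [-2.917, 1.554, -2.623]
force: [1.0, -0.2, 0.2]
grip_width: 0.0424
broad 1639 x [-65.1 -36. ] y [-38.2  37.5] z 133.5 rect [-50.5  -0.5] [81.  30.1] -89.8
broad 330 x [34.1 64.4] y [-45.6  41.3] z 133.7 rect [49.2 -2.2] [88.3 33.1] 88.2
narrow 351 x [-61.5  66.3] y [45.2 65.5] z 149.9 rect [ 3.1 55.4] [131.   21.3] -0.7Traceback (most recent call last):
  File "<stdin>", line 4, in <module>
NameError: name '_go' is not defined. Did you mean: 'go'?
```

View pics/s10.png

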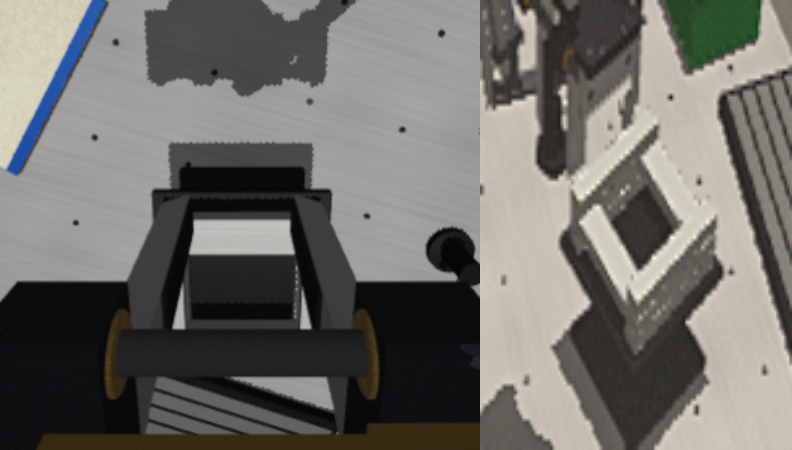

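```bash
python3 -m handwheel '[[[-20,40,-10],0,0.1],[[-40,80,-20],0,0.1],[[-40,120,-20],0,0.1],[[-40,150,-20],0,0.1],[[-40,150,-20],0,0.1]]' 12
python3 -m handwheel '[[[0,0,0],0,0.1],[[0,0,0],0,0.1],[[0,0,0],0,0.1],[[0,0,0],0,0.1],[[0,0,0],0,0.1]]' 12
python3 - <<'E'
from h import *
im=look(117.5); t=look(117.5,"top"); cv2.imwrite('pics/w11.png',np.hstack([cv2.resize(im,None,fx=.7,fy=.7)[:260],cv2.resize(t[110:214,350:480],(325,260))]))
E
```

```text
time_s: 35.3
ee_pos: [0.411, -0.1233, 0.2895]
eef_rot: [-2.828, 1.556, -2.531]
force: [1.2, -0.7, -0.2]
grip_width: 0.0423
time_s: 35.8
ee_pos: [0.411, -0.1237, 0.2893]
eef_rot: [-2.854, 1.555, -2.558]
force: [0.4, 0.0, -0.3]
grip_width: 0.0422
broad 1627 x [-65.2 -22.7] y [-59.5  58.9] z 133.6 rect [-55.3   2.4] [123.1  60.7] -70.9
narrow 770 x [-63.9   4.9] y [-63.7 -43.4] z 149.6 rect [-27.2 -53.8] [74.8 21.1] -0.4
narrow 484 x [-64.  -16.6] y [45.5 65.2] z 149.6 rect [-39.9  55.3] [48.5 20.1] -0.7
broad 333 x [34.5 64.7] y [-44.5  40.9] z 133.5 rect [49.7 -1.6] [87.4 31.7] 87.7
broad 320 x [-63.3 -33.6] y [-46.2  41. ] z 134.0 rect [-48.3  -3.4] [91.6 30.4] 89.4
narrow 344 x [-60.7  63.9] y [-65.2 -44.1] z 149.6 rect [  1.4 -54.5] [128.1  22. ] 0.2
narrow 289 x [-40.7  66.8] y [44.9 65.7] z 149.6 rect [11.9 55.6] [113.   21.5] 0.1
```

View pics/w11.png

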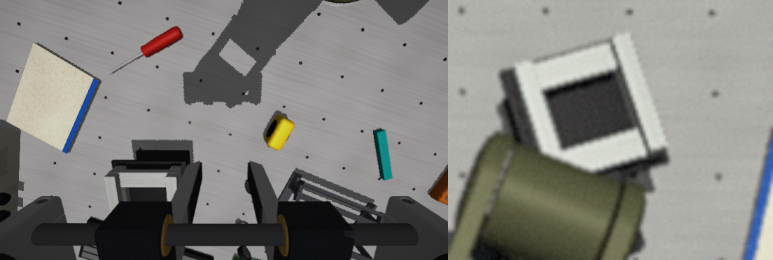

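```bash
python3 -c "
from station import *
print(get_obs()['time_s']); print(hand_in())"
```

```text
35.9
the job is handed in; nothing more can be done
None
```

The riser is built and handed in at 35.9 s. The two broad slats lie across the rails at the ends and the two narrow slats lie across them above the rails. Each was felt down onto the stage until it lay flat, then released. The highest wrist force I read while setting a slat down was about 3.4 N.

**First grasp missed.** The jaws closed above the first slat without touching it. The camera depth showed the fingertips 19 mm behind the reported tool point, not 14 mm ahead of it as the text says. I corrected for that, and all four grasps then held.

**Last checks (wrist camera unless noted):**
- **Broad slats:** centres at x = −49.6 and +49.8 mm (intended ±50), with their visible ends within about 1 mm of the rail edge.
- **Narrow slats:** level within about 0.15°, at y ≈ −54 and +55.3 mm (intended ±55). Their near ends agree to about 0.1 mm.
- **Heights:** tops at about 134 and 150 mm above the table, which fits the 16 mm slats on rails near 118 mm.

**What disagreed or stayed unchecked:**
- The spacing of the narrow slats came out at 109 to 110 mm, depending on the view.
- The coarse top camera showed up to 3 mm between the two narrow slats' far ends. That is about one of its pixels, and I took it as noise.
- The far corners were partly hidden from the wrist camera in the last view.
- I did not measure the bystanders' positions again. No contact with them showed in the forces or pictures.

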